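# Trip-test a set live trap through its bait hatch

## Robot

A 6-joint arm with a two-finger parallel gripper is mounted at the origin on the work surface. World frame = base frame: x ahead of the robot, y to its left, z up, the work surface at z = 0. Lengths are in m, angles in rad, forces in N, time in s.
With the tool pointing down it reaches from about 0.35 to 0.925 m from the base axis. Payload 6.4 kg.
Tool frame: the origin (TCP) lies at the centre of the arm's flange, where the gripper is bolted on; the fingertips stand 199 mm ahead of it and the grasp point (between the pads) lies 180 mm ahead of it; x points along the fingers, y is the direction in which the jaws open and shut, and the axes are right-handed (so a half turn about x gives the same grasp; the last joint's range is limited). The gripper opens to 94 mm and grips with 3 to 60 N. Pads are 16 mm wide; open, the fingers measure 119 mm over their backs; the gripper's body (75 mm by 177 mm) begins 78 mm behind the grasp point.
Start: joints at [-1.275, 0.245, 1.558, -0, 1.339, -0.174], TCP at [0.294, -0.58, 0.405] pointing down, gripper open.
Joint ranges: [-3.13, 3.13], [-1.02, 2.26], [0.13, 2.54], [-0.95, 4.09], [0.21, 2.88], [-2.74, 2.74]. Speed limits (rad/s): [2.57, 2.57, 3.14, 3.14, 3.14, 3.14].

## Interface

Orientations are given as a unit quaternion [x, y, z, w].
In Python, from plant import manip gives the robot as it stands. The module is installed in compiled form; this text tells all that it offers.
- The arm moves only by the tool drive_tool, never from a script. Its arguments are lists of equal length, an entry for each row: "gripper": the opening, from 0 (shut) to 1 (fully open); "delta_pos": the shift along the tool's x, y, z in mm, a list of three; "yaw": the turn about the tool's x in rad. A call has exactly 8 rows; each row shifts and turns the commanded pose from where the row before left it, along the tool's axes as they then stand; what a row does not reach is not made up. A row lasts 1/8 s, in which the tool goes at most 62.5 mm and 10.7 degrees, less where a joint would pass 70% of its speed; a pose out of reach is approached as far as the arm can. A call with a gripper value outside its range is refused whole. The fingers move at their own pace and stop on an object; "force" is the grip in N (left out, the last holds). Time passes only in rows, so rows that do not move let the fingers close, or fill a call up. It gives the time, the measured TCP pose, the force and the opening at its end, in the units of the state.
- manip.observe(): the state, without advancing time (a new reading comes with each control period).
- manip.get_image(name): name is "side" or "top" or "wrist"; returns a dict with "color" (480x640x3 uint8, red, green, blue), "fov_y" (degrees; the focal length in pixels is half the picture's height over the tangent of half this angle, whatever the lens; pixels are square), "cx", "cy" (the principal point, pixels), "dist_coeffs" ([k1, k2, p1, p2, k3] as OpenCV has them; the pictures are not rectified), "R" (3x3) and "t" (3): a world point X has camera coordinates R X + t. Camera axes: x right, y down, z forward; pixel columns grow to the right and rows downward; lengths in m; the calibration is good to about 2 mm. A picture is of the moment at which its call begins. There is no depth.
- manip.hand_in(): hands the job in, once; it reports no verdict.
The state is a dict: "time": time; "joints": joint angles; "joint_velocities": joint speeds; "joint_efforts": joint torques, N m; "position": TCP position; "tool_rot": TCP orientation; "ft_force": force on the tool from outside, world axes, zero at the start; "wrist_torque": the same for the moment, N m; "width": opening from 0.0 (shut) to 1.0 (fully open).
Only numpy, scipy, OpenCV 4.12 (cv2) and the standard library are available. Lean on these libraries where they do the work, as an engineer would, in place of code of your own. Each camera call takes 0.05 s, during which the arm holds its last target.

## Task

The wire live trap on the bench is set and needs its trip test before it goes out to the field: reach down through the open bait hatch in its roof and lightly press the treadle with closed fingertips until the raised door drops fully shut, then let the treadle up and draw the hand out, clear of everything. Do not touch the wire cage, the hatch frame or the door itself, because a knocked trap proves nothing; leave the trap standing where it is, and leave the things around it alone.

Things in the scene. Friction and masses are not known exactly. Their poses are not given: they have to be found in the camera images.
- trap: the set live trap, loose on the bench, 0.8 kg: a wire-mesh box 300 long (x) x 90 wide (y) x 78 high. Origin at the centre of its underside, x along its length, z up; the door end is the -x end. It is the one with its hatch open and door up; the two shut spare traps stacked at the back of the bench are not part of the job.
- cage: the trap's mesh walls, roof, hatch frame, lid and handle; rigid with the trap, same origin and axes. Not to be touched. On the roof a folded bail handle lies near the door end (x -118 to -82 mm, up to 10 mm above the roof), and the hatch lid lies folded back flat on the closed end (x 48 to 144 mm, up to 5 mm above the roof).
- hatch (a point): centre of the open bait hatch, level with the top of the roof (78 mm above the bench), axes as the trap's. The opening is 100 mm along the trap's x and 74 mm along its y; the sheet-metal frame is 4 mm thick. It lies over the treadle.
- treadle: the treadle (trip lever) inside the cage: a thin sheet-metal pan 100 long x 64 wide that slopes up from its pivot rod, which crosses the cage 20 mm above the bench, 78 mm from the trap's origin towards the door end; origin at the middle of that rod, axes as the trap's. At one side wall an upright trip rod stands on it, whose hook holds up the raised door.
- treadle_pan (a point): the point to press on the pan's upper face, under the centre of the hatch, 75 mm from the pivot; when set it is 36 mm above the bench, 42 mm below the top of the hatch. The pan slopes 11 degrees here, higher towards the closed end of the trap.
- treadle_angle (a joint): angle of the treadle, rad: 0 set (sprung up), grows as the pan is pressed down, 0.25 at its stop. Pressed at treadle_pan it takes 1.5 to 2.5 N; it lets the door go at about 0.06 to 0.09 (5 to 7 mm down) and meets its stop 19 mm down. It springs back up when let go.
- drop_door: the trap's sheet-metal drop door, 70 x 80 x 2, hinged across the trap just under the roof at the door end; origin on the hinge. Raised, it lies flat under the roof and reaches from the hinge 70 mm towards the hatch, ending 21 mm short of the opening. Not to be touched.
- door_angle (a joint): angle of the drop door, rad: about 0 raised, held by the treadle's hook; 1.22 when it has dropped shut by its own weight, which takes some 0.2 s.
- bait_jar: bystander: amber glass jar with a metal lid, upright, 60 dia x 72 high, origin centre of its foot; beside the trap
- vial: bystander: small glass vial with a black cap, upright, 26 dia x 60 high, origin centre of its foot; beside the trap
- forceps: bystander: steel forceps lying flat, 150 long (x) x 20 wide x 8 high, origin under the middle; beside the trap
- ruler: bystander: steel rule lying flat, 200 x 26 x 4, origin under the middle; beside the trap
- petri_dish: bystander: covered glass dish, 92 dia x 16 high, origin centre of its foot
- wash_bottle: bystander: white wash bottle with a bent spout, 70 dia x 190 high, origin centre of its foot
- beaker: bystander: glass beaker, 72 dia x 92 high, origin centre of its foot

How it is judged:
By the outcome, as a careful person would: the job done as asked, in the order asked, and still so for the second after the job is handed in, with the robot touching nothing.
It also fails if it takes over 40 s, if anything falls off the work surface, if the arm or the gripper's body presses on something with over 40 N, if the wrist force passes 120 N, or if a joint passes its speed limit or range.

## Working session

There is one attempt and no reset: what is moved stays moved. The work goes in short steps, Python scripts to look and compute and a tool call to move; the robot and the scene stay as the last step left them, time stands still between calls to the robot, and variables do not carry over. Pictures are saved under pics/ and viewed, and the job is handed in when it is done.

Besides the shell and the picture viewer there is one more tool, called after "Emit:" as name(argument=value, ...) on one line, values as JSON. drive_tool: Moves the arm, as the interface text tells. Its arguments: {"type":"object","properties":{"gripper":{"type":"array"},"delta_pos":{"type":"array"},"yaw":{"type":"array"},"force":{"type":"number"}},"required":["gripper","delta_pos","yaw"]}

```bash
mkdir -p pics; python3 - <<'E'
from plant import manip
import cv2
s=manip.observe(); print(s)
for n in ["top","side","wrist"]:
    d=manip.get_image(n); cv2.imwrite(f"pics/{n}0.png",d["color"][:,:,::-1]); print(n,{k:v for k,v in d.items() if k!="color"})
E
```

```text
{'time': 0.0, 'joints': array([-1.27512552e+00,  2.45788524e-01,  1.55901789e+00,  1.24774607e-05,
        1.33871481e+00, -1.74108428e-01]), 'joint_velocities': array([-0.00045859, -0.00044169,  0.00021243,  0.00058995,  0.00098273,
       -0.00068492]), 'joint_efforts': array([ 7.84380736e-04, -4.15838885e+01, -3.14604199e+01,  6.85719028e-02,
        3.32429912e-02, -1.26119880e-04]), 'position': array([ 0.29418071, -0.57935818,  0.40355926]), 'tool_rot': array([-0.68765244, -0.16524873,  0.68772671, -0.16388702]), 'ft_force': array([ 0.53351974, -0.33926642,  0.27332699]), 'wrist_torque': array([-0.05636752, -0.05867259, -0.07827676]), 'width': 1.0008797740754016}
top {'fov_y': 44.204165014538255, 'cx': 313.54520828477126, 'cy': 235.72548732892326, 'dist_coeffs': array([-0.15467358,  0.        ,  0.        ,  0.        ,  0.        ]), 'R': array([[-3.45346254e-04, -9.99986818e-01, -5.12293792e-03],
       [-9.92367506e-01,  9.74441587e-04, -1.23311731e-01],
       [ 1.23315097e-01,  5.04125188e-03, -9.92354761e-01]]), 't': array([0.02513718, 0.60823992, 1.45054363])}
side {'fov_y': 54.54131511551425, 'cx': 323.803025279119, 'cy': 236.36220122958068, 'dist_coeffs': array([-0.04880685,  0.        ,  0.        ,  0.        ,  0.        ]), 'R': array([[-0.96115827, -0.2756346 ,  0.01415474],
       [-0.17651705,  0.5744836 , -0.79925611],
       [ 0.21217097, -0.77071016, -0.60082387]]), 't': array([0.57655372, 0.15084804, 0.99540208])}
wrist {'fov_y': 59.26664590566407, 'cx': 322.08302711453564, 'cy': 236.78709992379052, 'dist_coeffs': array([-0.02975166,  0.        ,  0.        ,  0.        ,  0.        ]), 'R': array([[ 0.45331606, -0.89134814, -0.00174659],
       [-0.86535527, -0.44056486,  0.23887833],
       [-0.21369324, -0.10677596, -0.97104794]]), 't': array([-0.64837561, -0.02502355,  0.39026386])}
```

View pics/top0.png

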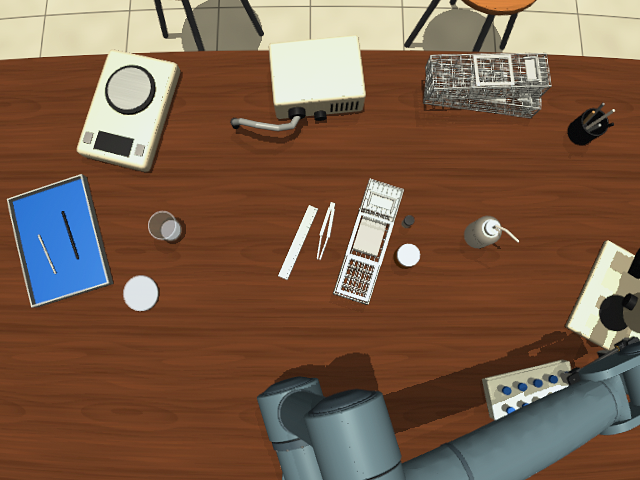

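View pics/side0.png

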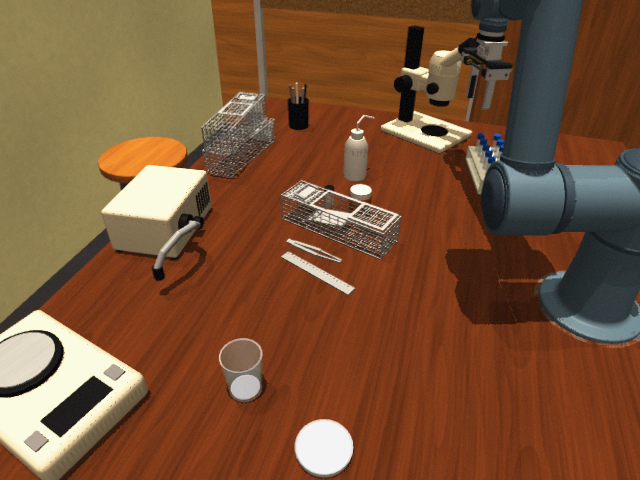

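View pics/wrist0.png

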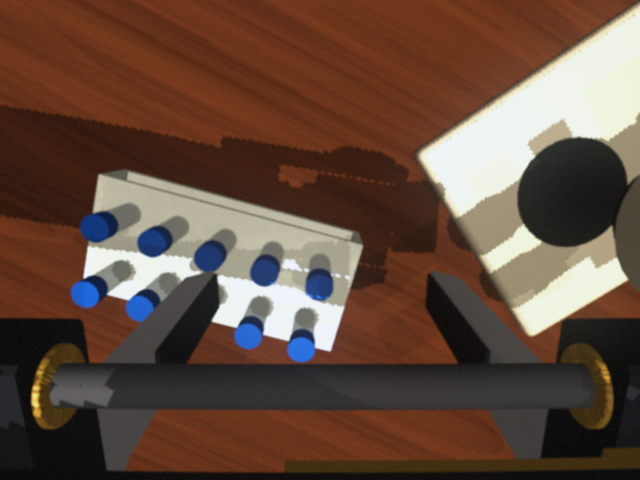

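The top view shows the trap at about (369,240), with the jar (408,255) and vial (409,221) to its right and the forceps and ruler to its left. I'll enlarge both views to find the hatch.

```bash
python3 - <<'E'
import cv2
a=cv2.imread("pics/top0.png")[165:315,310:440]; cv2.imwrite("pics/topz.png",cv2.resize(a,None,fx=4,fy=4,interpolation=cv2.INTER_CUBIC)[:600])
a=cv2.imread("pics/side0.png")[170:260,270:410]; cv2.imwrite("pics/sidez.png",cv2.resize(a,None,fx=5,fy=5,interpolation=cv2.INTER_CUBIC))
E
```

```text
(no output)
```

View pics/topz.png

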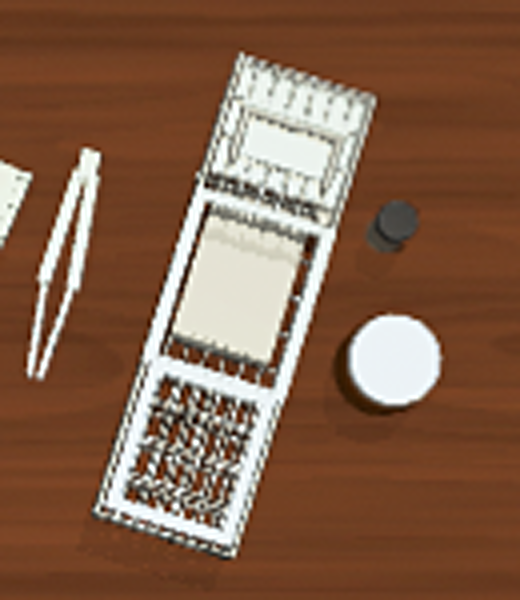

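View pics/sidez.png

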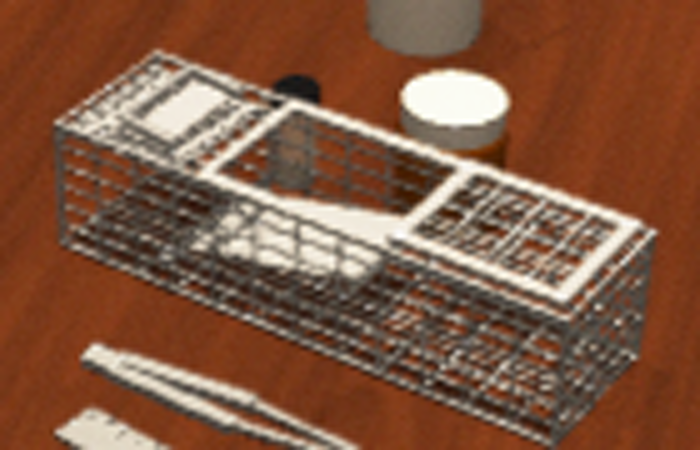

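The top zoom shows the roof corners at about (240,55), (375,97), (235,557), (97,513). The opening's inner corners are at about (207,200), (318,235), (272,385), (163,352). The door end points away from the robot.

```bash
cat > h.py <<'E'
import numpy as np, cv2
def K(d):
    f=240/np.tan(np.radians(d["fov_y"]/2)); return np.array([[f,0,d["cx"]],[0,f,d["cy"]],[0,0,1.]])
def cast(d,px,z):
    u=cv2.undistortPoints(np.array(px,float).reshape(-1,1,2),K(d),d["dist_coeffs"],None).reshape(-1,2)
    r=np.c_[u,np.ones(len(u))]@d["R"]; c=-d["R"].T@d["t"]
    return c+r*((z-c[2])/r[:,2])[:,None]
def proj(d,X):
    return cv2.projectPoints(np.array(X,float).reshape(-1,1,3),cv2.Rodrigues(d["R"])[0],d["t"],K(d),d["dist_coeffs"])[0].reshape(-1,2)
E
python3 - <<'E'
from h import *
from plant import manip
d=manip.get_image("top")
z=lambda p:(np.array(p)+.5)/4-.5+[310,165]
o=cast(d,z([(240,55),(375,97),(235,557),(97,513)]),.078)
h=cast(d,z([(207,200),(318,235),(272,385),(163,352)]),.078)
for n,q in(("roof",o),("hatch",h)):
    print(n,q[:,:2].round(4).tolist(),"mean",q.mean(0).round(4))
    print([round(float(np.linalg.norm(q[i]-q[(i+1)%4])),4) for i in range(4)])
    v=(q[2]+q[3]-q[0]-q[1])[:2]; w=(q[0]+q[3]-q[1]-q[2])[:2]
    print(np.degrees(np.arctan2(v[1],v[0])),np.degrees(np.arctan2(w[1],w[0])))
s=manip.get_image("side")
z=lambda p:(np.array(p)+.5)/5-.5+[270,170]
# side view: outer roof corners & hatch
q=cast(s,z([(57,125),(160,55),(655,235),(570,315)]),.078);print("side roof",q[:,:2].round(4).tolist(),q.mean(0))
q=cast(s,z([(207,173),(300,108),(460,168),(390,238)]),.078);print("side hatch",q[:,:2].round(4).tolist(),q.mean(0))
j=cast(d,[(310+394/4,165+360/4)],.072);v=cast(d,[(310+398/4,165+220/4)],.06);print(j,v)
E
```

```text
roof [[0.7467, -0.1149], [0.7203, -0.1986], [0.4368, -0.1082], [0.4636, -0.0247]] mean [ 0.5919 -0.1116  0.078 ]
[0.0878, 0.2975, 0.0877, 0.2972]
162.32175170349637 72.3239390414131
hatch [[0.6555, -0.0933], [0.6337, -0.1615], [0.5412, -0.1318], [0.5616, -0.0654]] mean [ 0.598 -0.113  0.078]
[0.0716, 0.0971, 0.0695, 0.098]
162.8498300722237 72.62504042195957
side roof [[0.747, -0.1109], [0.7188, -0.1942], [0.4378, -0.1024], [0.4657, -0.026]] [ 0.59232118 -0.10837175  0.078     ]
side hatch [[0.6601, -0.0906], [0.6324, -0.164], [0.5405, -0.1326], [0.5595, -0.0621]] [ 0.59812605 -0.11229753  0.078     ]
[[ 0.55602339 -0.20883361  0.072     ]] [[ 0.64481906 -0.21499009  0.06      ]]
```

Both views agree. The roof measures 0.297 x 0.088 m against the given 0.300 x 0.090, and the hatch centre is about (0.597, -0.112) with trap yaw about 162.4°. Next I'll work out the tool turn.

```bash
cat >> h.py <<'E'
from scipy.spatial.transform import Rotation as Ro
def st():
    from plant import manip
    s=manip.observe(); R=Ro.from_quat(s["tool_rot"]).as_matrix(); return s,R
def togo(target):
    s,R=st(); print("t",round(s["time"],2),"pos",s["position"].round(4),"F",s["ft_force"].round(2),"w",round(s["width"],3)); print("R",R.round(3).tolist())
    print("delta tool mm",(R.T@(np.array(target)-s["position"])*1000).round(1)," j6",s["joints"].round(3))
    a=np.radians(162.4); u=np.array([np.cos(a),np.sin(a),0])
    for sg in(1,-1):
        c=sg*u; y=R[:,1]; print("yaw to go",round(float(np.arctan2(np.dot(np.cross(y,c),R[:,0]),y@c)),4))
E
python3 -c "
from h import *
togo([.5965,-.112,.405])
from plant import manip
d=manip.get_image('top'); print(cast(d,[(484,232)],.19), cast(d,[(484,240)],.0))"
```

```text
t 0.25 pos [ 0.2942 -0.5795  0.4041] F [ 0.46 -0.31  0.21] w 1.0
R [[-0.0, 0.453, -0.892], [0.001, -0.892, -0.453], [-1.0, -0.001, -0.0]]
delta tool mm [  -0.6 -280.  -481.1]  j6 [-1.275  0.245  1.558 -0.     1.339 -0.174]
yaw to go 2.3478
yaw to go -0.7938
[[ 0.59753576 -0.3659119   0.19      ]] [[ 0.60125959 -0.42010599  0.        ]]
```

Emit:
drive_tool(gripper=[0,0,0,0,0,0,0,0], delta_pos=[[-5,0,0],[-5,0,0],[-5,0,0],[-5,0,0],[0,0,0],[0,0,0],[0,0,0],[0,0,0]], yaw=[-0.113,-0.113,-0.113,-0.113,-0.113,-0.113,-0.116,0], force=20)

```text
time: 1.3
position: [0.2943, -0.5796, 0.4246]
tool_rot: [0.571, 0.417, -0.571, 0.417]
ft_force: [-0.1, 0.0, 1.2]
width: 0.183
```

```bash
python3 -c "
from h import *
togo([.5965,-.112,.405])"
```

```text
t 1.3 pos [ 0.2943 -0.5796  0.4246] F [-0.13  0.03  1.24] w 0.183
R [[-0.0, 0.953, -0.304], [0.0, -0.304, -0.953], [-1.0, -0.0, -0.0]]
delta tool mm [  19.6  146.1 -537.2]  j6 [-1.275  0.23   1.539 -0.     1.373 -0.967]
yaw to go 3.1404
yaw to go -0.0012
```

Emit:
drive_tool(gripper=[0,0,0,0,0,0,0,0], delta_pos=[[0,5,-20],[0,9,-33],[0,9,-33],[0,9,-33],[0,9,-33],[0,9,-33],[0,9,-33],[0,9,-33]], yaw=[0,0,0,0,0,0,0,0])

```text
time: 2.3
position: [0.4357, -0.3586, 0.4247]
tool_rot: [0.571, 0.417, -0.571, 0.417]
ft_force: [-0.4, 0.5, 0.5]
width: 0.005
```

Emit:
drive_tool(gripper=[0,0,0,0,0,0,0,0], delta_pos=[[0,12,-44],[0,12,-44],[0,12,-44],[0,12,-44],[0,12,-44],[0,9,-32],[0,4,-18],[0,0,0]], yaw=[0,0,0,0,0,0,0,0])

```text
time: 3.3
position: [0.5862, -0.1244, 0.4246]
tool_rot: [-0.57, -0.418, 0.57, -0.418]
ft_force: [-0.1, -1.2, -0.2]
width: 0.004
```

```bash
python3 - <<'E'
from h import *
togo([.5965,-.112,.405])
from plant import manip
for n in ["top","side","wrist"]:
    d=manip.get_image(n); im=d["color"][:,:,::-1].copy()
    cv2.imwrite(f"pics/{n}1.png",im)
E
```

```text
t 3.3 pos [ 0.5862 -0.1244  0.4246] F [-0.1  -1.23 -0.16] w 0.004
R [[-0.0, 0.954, -0.301], [-0.0, -0.301, -0.954], [-1.0, -0.0, 0.0]]
delta tool mm [ 19.6   6.1 -15. ]  j6 [-0.398  0.112  1.673 -0.     1.357 -0.093]
yaw to go -3.14
yaw to go 0.0016
```

View pics/wrist1.png

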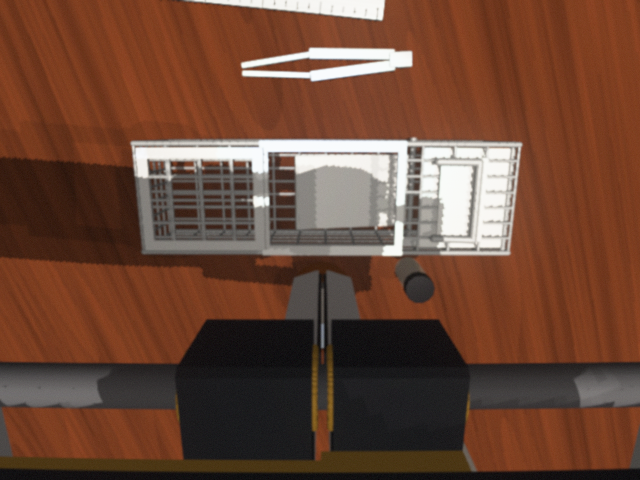

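View pics/side1.png

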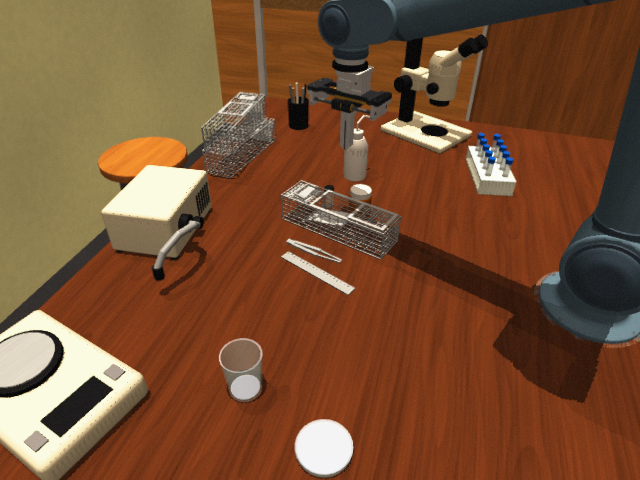

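The wrist view shows the hatch opening at about (268–397, 152–247), with the closed fingers in the foreground at (322,275). I'll cross-check the hatch position from this view.

```bash
python3 - <<'E'
from h import *
from plant import manip
d=manip.get_image("wrist")
q=cast(d,[(269,153),(394,152),(399,247),(266,248)],.078);print("hatch",q[:,:2].round(4).tolist(),q.mean(0).round(4))
q=cast(d,[(132,142),(521,144),(509,254),(143,254)],.078);print("roof",q[:,:2].round(4).tolist(),q.mean(0).round(4))
a=d["color"][120:280,120:540,::-1]; cv2.imwrite("pics/w1z.png",cv2.resize(a,None,fx=1.9,fy=1.9,interpolation=cv2.INTER_CUBIC))
# finger tip predicted
s,R=st(); print(proj(d,s["position"]+R[:,0]*.199))
E
```

```text
hatch [[0.5634, -0.0615], [0.6544, -0.0896], [0.6384, -0.1632], [0.5363, -0.1316]] [ 0.5981 -0.1115  0.078 ]
roof [[0.4666, -0.0218], [0.7487, -0.1129], [0.7221, -0.196], [0.4394, -0.1062]] [ 0.5942 -0.1092  0.078 ]
[[322.91051459 292.3845964 ]]
```

View pics/w1z.png

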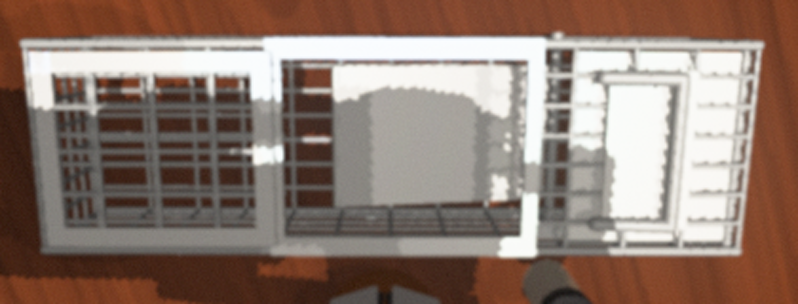

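Emit:
drive_tool(gripper=[0,0,0,0,0,0,0,0], delta_pos=[[0,4,-8],[0,3,-8],[20,0,0],[30,0,0],[30,0,0],[20,0,0],[10,0,0],[0,0,0]], yaw=[0,0,0,0,0,0,0,0])

```text
time: 4.5
position: [0.5976, -0.1124, 0.3141]
tool_rot: [-0.57, -0.418, 0.571, -0.417]
ft_force: [0.5, -0.2, 0.7]
width: 0.006
```

```bash
python3 - <<'E'
from h import *
togo([.5975,-.1115,.244])
from plant import manip
for n,(a,b,c,e) in {"top":(130,330,280,480),"side":(60,260,230,430),"wrist":(0,480,0,640)}.items():
    d=manip.get_image(n); im=d["color"][:,:,::-1][a:b,c:e]
    f=600/im.shape[0] if n!="wrist" else 1
    cv2.imwrite(f"pics/{n}2.png",cv2.resize(im,None,fx=f,fy=f,interpolation=cv2.INTER_CUBIC))
E
```

```text
t 4.5 pos [ 0.5976 -0.1124  0.3141] F [ 0.48 -0.17  0.67] w 0.006
R [[-0.001, 0.953, -0.302], [0.0, -0.302, -0.953], [-1.0, -0.001, -0.0]]
delta tool mm [70.1 -0.3 -0.9]  j6 [-0.372  0.244  1.734  0.     1.165 -0.065]
yaw to go -3.1415
yaw to go 0.0001
```

View pics/side2.png

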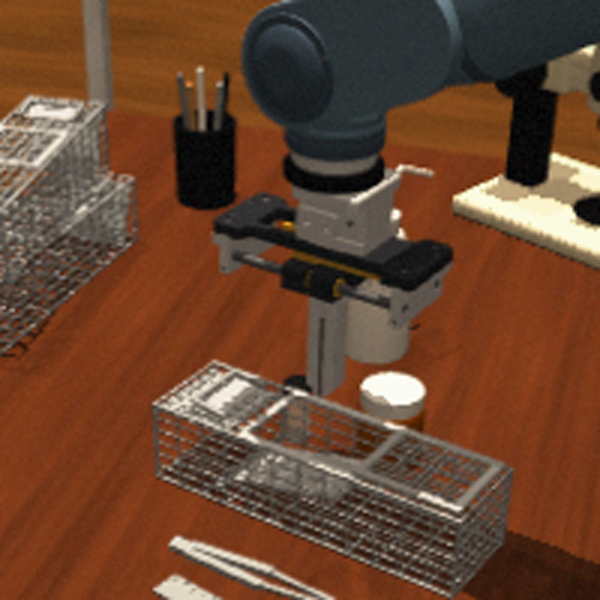

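View pics/wrist2.png

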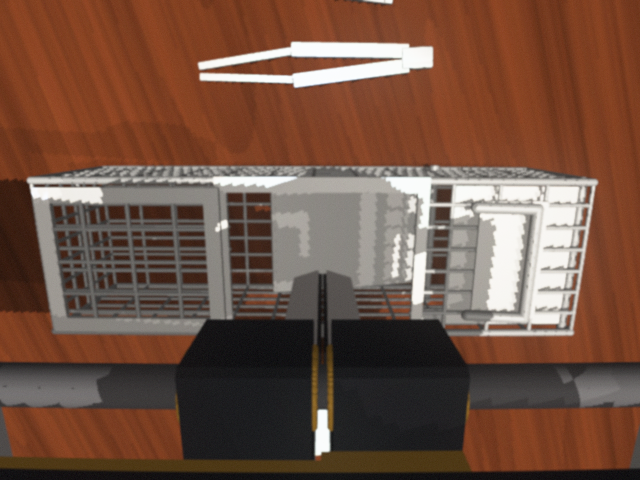

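View pics/top2.png

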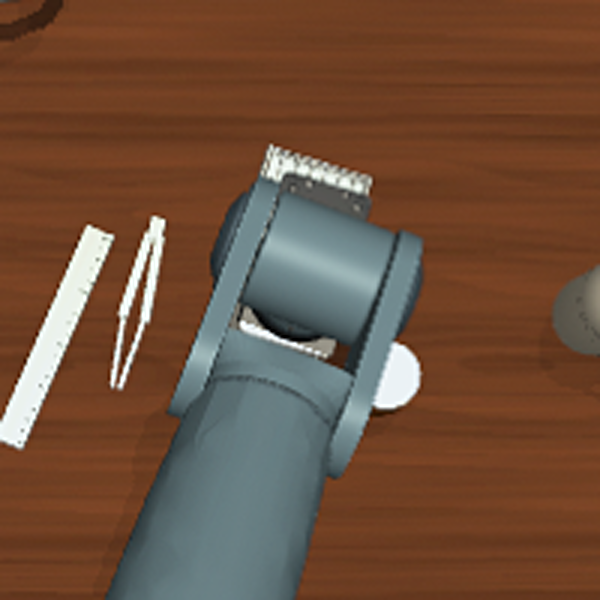

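The side view shows the fingertips just above the hatch, well inside its rim. The gripper body stays above the handle and the jar. I'll go down to about 7 mm above the pan.

Emit:
drive_tool(gripper=[0,0,0,0,0,0,0,0], delta_pos=[[10,0,-1],[12,0,0],[14,0,0],[14,0,0],[12,0,0],[8,0,0],[0,0,0],[0,0,0]], yaw=[0,0,0,0,0,0,0,0])

```text
time: 5.65
position: [0.5982, -0.1116, 0.2452]
tool_rot: [0.571, 0.417, -0.57, 0.418]
ft_force: [-0.4, 0.6, 0.1]
width: 0.0
```

```bash
python3 - <<'E'
from h import *
togo([.5975,-.1115,.244])
from plant import manip
for n,(a,b,c,e) in {"side":(100,260,250,410),"wrist":(0,480,0,640)}.items():
    d=manip.get_image(n); im=d["color"][:,:,::-1][a:b,c:e]
    f=600/im.shape[0] if n!="wrist" else 1
    cv2.imwrite(f"pics/{n}3.png",cv2.resize(im,None,fx=f,fy=f,interpolation=cv2.INTER_CUBIC))
E
```

```text
t 5.65 pos [ 0.5982 -0.1116  0.2452] F [-0.45  0.56  0.11] w 0.0
R [[0.001, 0.953, -0.302], [-0.0, -0.302, -0.953], [-1.0, 0.001, 0.0]]
delta tool mm [ 1.2 -0.7  0.2]  j6 [-0.37   0.339  1.759  0.     1.043 -0.064]
yaw to go -3.1414
yaw to go 0.0002
```

View pics/side3.png

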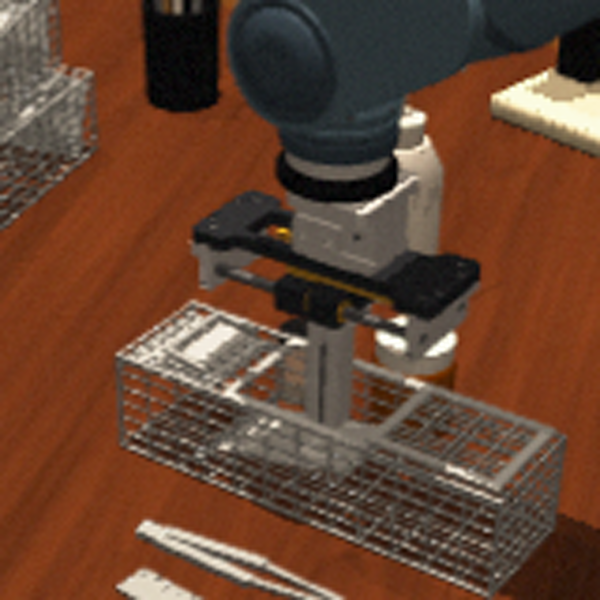

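View pics/wrist3.png

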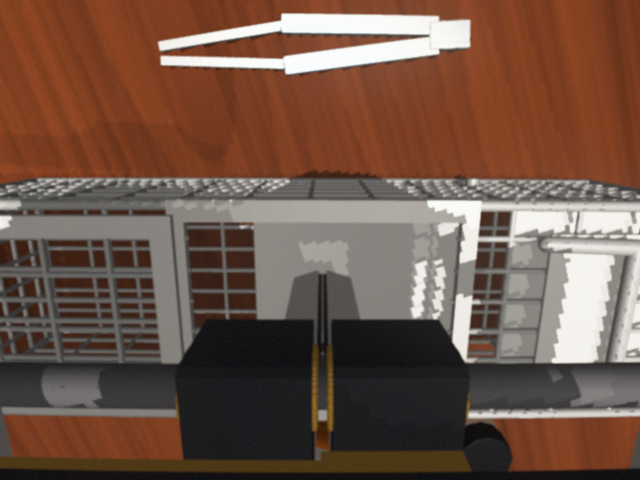

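Nothing has been touched so far. Now I'll press slowly.

Emit:
drive_tool(gripper=[0,0,0,0,0,0,0,0], delta_pos=[[3,0,0],[3,0,0],[2,0,0],[2,0,0],[2,0,0],[2,0,0],[1,0,0],[0,0,0]], yaw=[0,0,0,0,0,0,0,0])

```text
time: 6.75
position: [0.5979, -0.1115, 0.2296]
tool_rot: [-0.571, -0.418, 0.571, -0.418]
ft_force: [-1.3, 0.2, 2.0]
width: 0.005
```

```bash
cat > look.py <<'E'
import sys
from h import *
togo([.5975,-.1115,.244])
from plant import manip
k=sys.argv[1]
o=[]
for n,(a,b,c,e) in {"side":(160,260,270,410),"wrist":(100,440,300,640)}.items():
    d=manip.get_image(n); im=d["color"][:,:,::-1]; cv2.imwrite(f"pics/raw_{n}{k}.png",im); im=im[a:b,c:e]
    f=(500 if n=="side" else 280)/im.shape[1]
    im=cv2.resize(im,None,fx=f,fy=f,interpolation=cv2.INTER_CUBIC); o.append(cv2.copyMakeBorder(im,0,400-im.shape[0],0,0,cv2.BORDER_CONSTANT))
cv2.imwrite(f"pics/both{k}.png",np.hstack(o))
E
python3 look.py 4
```

```text
t 6.75 pos [ 0.5979 -0.1115  0.2296] F [-1.35  0.23  2.05] w 0.005
R [[-0.0, 0.953, -0.302], [0.0, -0.302, -0.953], [-1.0, -0.0, -0.0]]
delta tool mm [-14.4  -0.4   0.1]  j6 [-0.371  0.362  1.762  0.     1.017 -0.064]
yaw to go -3.1414
yaw to go 0.0001
```

View pics/both4.png

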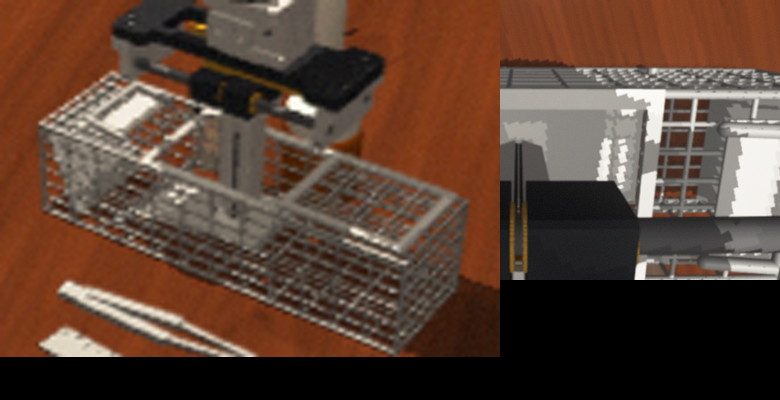

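The side view shows a pale sheet now slanting down at the door end, around (75,165), and wood visible through the roof where the door lay. So it tripped at about 2 N. I'll check that the door is fully down.

```bash
python3 look.py 5; python3 - <<'E'
import cv2, numpy as np
o=[cv2.resize(cv2.imread(f"pics/raw_side{k}.png")[170:235,270:350],None,fx=5,fy=5,interpolation=cv2.INTER_CUBIC) for k in(4,5)]
o0=cv2.resize(cv2.imread("pics/side0.png")[170:235,270:350],None,fx=5,fy=5,interpolation=cv2.INTER_CUBIC)
cv2.imwrite("pics/cmp.png",np.hstack([o0,o[1]])); print(cv2.absdiff(o[0],o[1]).mean(), cv2.absdiff(o[0],o[1]).max())
E
```

```text
t 6.85 pos [ 0.5979 -0.1115  0.2297] F [-0.86 -0.48  1.79] w 0.004
R [[-0.0, 0.953, -0.302], [0.0, -0.302, -0.953], [-1.0, -0.0, -0.0]]
delta tool mm [-14.3  -0.4   0.2]  j6 [-0.37   0.362  1.762  0.     1.017 -0.064]
yaw to go -3.1414
yaw to go 0.0002
2.2739615384615384 47
```

View pics/cmp.png

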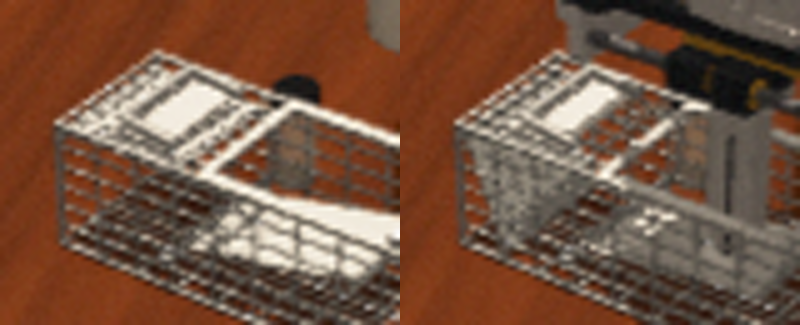

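View pics/raw_wrist5.png

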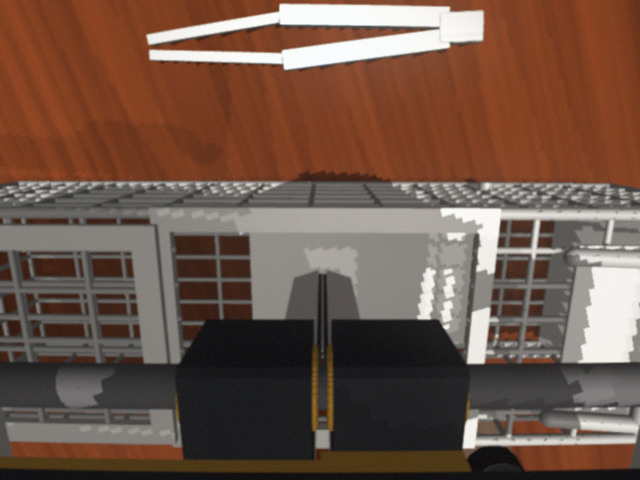

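The door stands slanted down to the floor and did not change between two pictures 0.1 s apart. I'll let the treadle up and draw the hand straight out.

Emit:
drive_tool(gripper=[0,0,0,0,0,0,0,0], delta_pos=[[-2,0,0],[-3,0,0],[-4,0,0],[-6,0,0],[-10,0,0],[-14,0,0],[-16,0,0],[-16,0,0]], yaw=[0,0,0,0,0,0,0,0])

```text
time: 7.95
position: [0.598, -0.1115, 0.3022]
tool_rot: [0.571, 0.417, -0.57, 0.418]
ft_force: [-0.1, 0.1, -0.2]
width: 0.006
```

Emit:
drive_tool(gripper=[0,0,0,0,0,0,0,0], delta_pos=[[-20,0,0],[-30,0,0],[-30,0,0],[-30,0,0],[-20,0,0],[-10,0,0],[0,0,0],[0,0,0]], yaw=[0,0,0,0,0,0,0,0])

```text
time: 8.95
position: [0.5977, -0.1114, 0.4392]
tool_rot: [-0.57, -0.418, 0.571, -0.417]
ft_force: [-0.6, 0.1, -0.3]
width: 0.003
```

Emit:
drive_tool(gripper=[0,0,0,0,0,0,0,0], delta_pos=[[0,0,10],[0,-10,30],[0,-10,40],[0,-10,40],[0,-10,40],[0,-5,20],[0,0,0],[0,0,0]], yaw=[0,0,0,0,0,0,0,0])

```text
time: 9.95
position: [0.5011, -0.2688, 0.4405]
tool_rot: [0.571, 0.418, -0.57, 0.418]
ft_force: [-0.4, 0.3, -0.3]
width: 0.006
```

```bash
python3 - <<'E'
from h import *
from plant import manip
s=manip.observe(); print(s["time"],s["position"],s["ft_force"])
a=np.radians(162.4); u=np.array([np.cos(a),np.sin(a),0]); w=np.array([-u[1],u[0],0]); o=np.array([.5935,-.1100,0])
T=lambda x,y,z:o+x*u+y*w+[0,0,z]
for n,(a,b,c,e) in {"top":(165,315,310,440),"side":(170,260,270,410)}.items():
    d=manip.get_image(n); im=d["color"][:,:,::-1].copy(); cv2.imwrite(f"pics/raw_{n}6.png",im)
    ref=cv2.imread(f"pics/{n}0.png")
    f=4
    crop=lambda i:cv2.resize(i[a:b,c:e],None,fx=f,fy=f,interpolation=cv2.INTER_CUBIC)
    A,B=crop(ref),crop(im)
    print(n,"door lower edge expected(raw px)",proj(d,[T(-.145+.024,y,.010) for y in(-.04,.04)]).round(1).tolist(), "crop", ((proj(d,[T(-.121,y,.010) for y in(-.04,.04)])-[c,a])*f).round().tolist())
    cv2.imwrite(f"pics/cmp_{n}.png",cv2.resize((np.hstack if n=="top" else np.vstack)([A,B]),None,fx=.75,fy=.75))
E
```

```text
9.95 [ 0.50105556 -0.2687984   0.44046772] [-0.42880154  0.29121793 -0.31882927]
top door lower edge expected(raw px) [[365.0, 193.9], [394.4, 203.1]] crop [[220.0, 115.0], [338.0, 152.0]]
side door lower edge expected(raw px) [[291.0, 218.6], [308.5, 205.0]] crop [[84.0, 195.0], [154.0, 140.0]]
```

View pics/cmp_side.png

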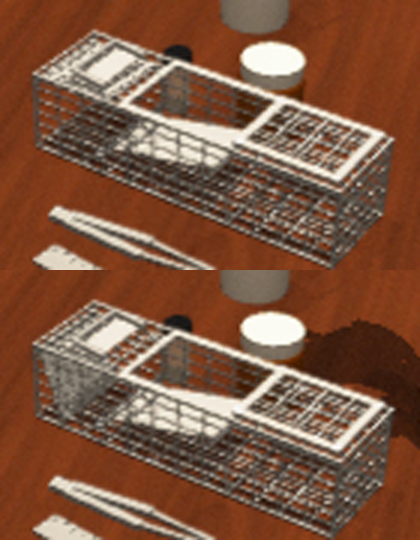

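View pics/cmp_top.png

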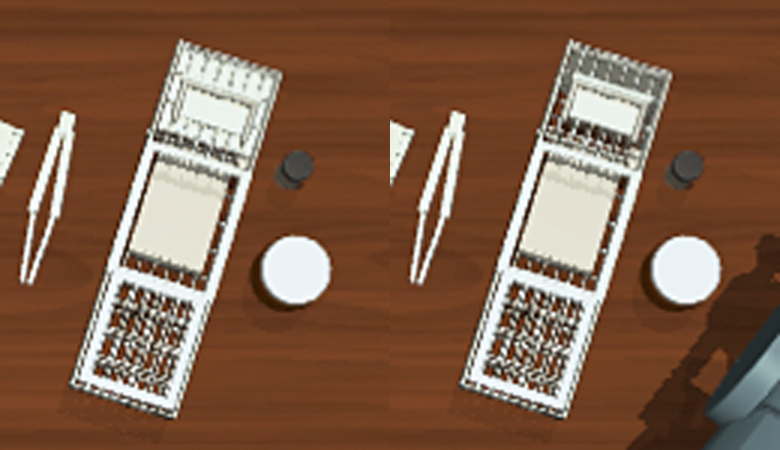

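Before and after, the trap, jar, vial and forceps sit at the same pixels. The treadle is back up. The door's lower edge is at about (62,415) in the side crop, against (63,416) predicted for fully shut. The hand is clear, so I'll hand in.

```bash
python3 -c "
from plant import manip
s=manip.observe(); print(abs(s['joint_velocities']).max()); print(manip.hand_in())"
```

```text
0.00248093764059851
the job is handed in; nothing more can be done
None
```

The trip test is done and handed in at about 10 s. I reached through the hatch with closed fingertips and pressed the treadle about 7 mm with roughly 2 N. The door dropped; I then let the treadle up and drew the hand straight out and aside.

- **Door:** its lower edge in the side view is within about 1 px of where a fully shut door should be, and it was not moving.
- **Treadle and surroundings:** the treadle is back up. The trap, jar, vial and forceps look unmoved in the before and after pictures. I did not compare the other things on the bench.
- **Hand:** it is clear and at rest, with only noise on the wrist force sensor.
- **Cage contact:** the force readings between moves showed nothing apart from the press itself, and the pictures showed clearance all round.

No check failed. The camera views put the hatch centre within about 2 mm of each other.

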